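# Press the desiccant canister's lid home

### The job

The desiccant canister is standing open, and its lid has been pushed under the screwdriver rack with its tongue sticking out. Draw the lid out and let go of it lying flat on the cart top clear of the rack, then take it again and set it in the canister's mouth, right way up with the tongue between the two cheeks, and press it straight down until the lid is fully home, flush with the rim. Leave the canister's black seal for the lid to push down, and leave the other things where they are.

Things in the scene. Friction and masses are not known exactly. Their poses are not given: they have to be found in the camera images.
- lid: Loose grey lid, 0.16 kg, at first lying flat, knob under the rack's board. Origin: centre of the disc's underside, z up. Disc 112 mm across, z 0 to 18 mm. Central square knob 36 x 36 mm, sides along x and y, up to z 62 mm. Straight tongue 14 mm wide, z 22 to 42 mm, from the knob along -x to x -110 mm; its outer 54 mm overhang the disc.
- tongue (a point): Point inside the lid's tongue where it can be pinched across its 14 mm width: lid frame (-95, 0, 32) mm.
- knob_top (a point): Centre of the top face of the lid's knob: lid frame (0, 0, 62) mm.
- canister: Grey canister, fixed, open at the top. Origin: centre of its underside, z up. Wall 132 mm across outside, 120 mm inside; rim at z 110 mm; foot 156 mm across. On its -x side two upright cheeks (x -118 to -64 mm, 6 mm thick, tops at z 136 mm) leave a gap 28 mm wide centred on y = 0, open upwards, its floor at z 80 mm.
- mouth (a point): Centre of the canister's mouth, at rim height: canister frame (0, 0, 110) mm.
- cheek_gap (a point): Where the tongue point (point tongue) lies when the lid is fully home: canister frame (-95, 0, 124) mm.
- seal (a joint): Black rubber sealing ring (116 mm across, 88 mm bore) in the canister's mouth; the lid's disc rests on it. It slides stiffly down (about 9 N, more if fast) and stays where left. In m: 0 = up, ring top 6 mm below the rim, the lid's disc top 12 mm above the rim; 0.012 = on its stop, disc top flush with the rim.
- rack: Fixed steel screwdriver rack: board 160 (x) x 260 (y) mm, z 85 to 100 mm, on four 12 mm posts at x +-72, y +-122 mm; six screwdrivers stand in it at x 40 mm, from z 27 mm up to 181 mm. Origin on the cart top under the board's centre. Its front is its -x side, where the lid's tongue points out.
- rack_edge (a point): Middle of the board's front edge: rack frame (-80, 0, 92) mm.
- gear_model: Bystander: white plastic gear model with a crank, base 90 x 170 mm, 116 mm high. Origin under its centre.
- nozzle_wrench: Bystander: flat blue nozzle wrench, about 170 mm long along its x, 12 mm thick, lying. Origin under its middle.
- spray_can: Bystander: upright aluminium spray can, 60 mm across, 150 mm high. Origin under its centre.
- screw_jar: Bystander: upright amber glass jar, 68 mm across, 85 mm high. Origin under its centre.
- torch: Bystander: aluminium torch lying along its x, 140 mm long, 35 mm high. Origin under its middle.
- tape_measure: Bystander: yellow tape measure, 70 x 36 mm, 64 mm high. Origin under its centre.
Mind the look-alikes: they are no part of the job. What is shaped like the lid but brown or orange is not meant.

How it is judged:
By the outcome, as a careful person would: the job done as asked, in the order asked, and still so for the second after the job is handed in, with the robot touching nothing.
It also fails if it takes over 58 s, if anything falls off the work surface, if the arm or the gripper's body presses on something with over 40 N, if the wrist force passes 120 N, or if a joint passes its speed limit or range.

### The arm

A 6-joint arm with a two-finger parallel gripper is mounted at the origin on the work surface. World frame = base frame: x ahead of the robot, y to its left, z up, the work surface at z = 0. Lengths are in m, angles in rad, forces in N, time in s.
With the tool pointing down it reaches from about 0.25 to 0.725 m from the base axis. Payload 9.7 kg.
Tool frame: the origin (TCP) lies where the fingers leave the gripper's body, on its centre line; the fingertips stand 73 mm ahead of it and the grasp point (between the pads) lies 54 mm ahead of it; z points along the fingers, y is the line along which they close (so a half turn about z gives the same grasp; the last joint's range is limited). The gripper opens to 85 mm and grips with 20 to 120 N. Pads are 22 mm wide; open, the fingers measure 114 mm over their backs; the gripper's body (76 mm by 85 mm) begins 54 mm behind the grasp point. The pads swing forward as they close: fully open they stand 13 mm farther back than shut.
Start: joints at [-1.256, 0.087, 0.176, 1.66, 0, 1.571], TCP at [0.17, -0.523, 0.304] pointing down, gripper open.
Joint ranges: [-3.13, 3.13], [-0.85, 1.81], [-1.15, 1.24], [-2.2, 2.28], [-1.44, 1.52], [-3.14, 3.14]. Speed limits (rad/s): [2.22, 2.22, 2.57, 3.14, 3.14, 3.14].

### API

Orientations are given as a 3x3 rotation matrix whose columns are the frame's x, y, z axes.
In Python, from workcell import ctrl gives the robot as it stands. The module is installed in compiled form; this text tells all that it offers.
- The arm moves only by the tool step_arm, never from a script. Its argument "deltas" is a list of rows, each a list of 6 numbers: the shift along the tool's x, y, z in m, then the turn, a rotation vector about the tool's x, y, z in degrees. In form: [[x, y, z, wx, wy, wz], ...]. A call has 1 to 8 rows; each row shifts and turns the commanded pose from where the row before left it, along the tool's axes as they then stand; what a row does not reach is not made up. A row lasts 1/12 s, in which the tool goes at most 41.7 mm and 7.16 degrees, less where a joint would pass 70% of its speed; a pose out of reach is approached as far as the arm can. A call with a gripper value outside its range is refused whole. "gripper" is the opening in per cent of the stroke, from 0 (shut) to 100 (fully open), set as the call begins (left out, the last holds). The fingers move at their own pace and stop on an object; "grip_force" is the grip in N (left out, the last holds). Time passes only in rows, so rows that do not move let the fingers close. It gives the time, the measured TCP pose, the force, the opening and the grip force at its end, in the units of the state.
- ctrl.read_state(): the state, without advancing time (a new reading comes with each control period).
- ctrl.grab_frame(name): name is "scene" or "top" or "wrist"; returns (picture, depth): 400x640x3 uint8, red, green, blue; 400x640 float32, m along the optical axis (not along the pixel's ray), 0 where there is no reading.
- ctrl.camera_info(name): a dict with "intrinsics" (3x3 intrinsics, pixels), "world_to_cam" (4x4, takes a point from world to camera coordinates). Camera axes: x right, y down, z forward; pixel columns grow to the right and rows downward; lengths in m; the calibration is good to about 2 mm. A picture is of the moment at which its call begins: read the wrist's pose just before it. camera_info takes no time and is no camera call; for the wrist camera it gives the pose at the moment of the call.
- ctrl.job_done(): hands the job in; it is judged then, once.
The state is a dict: "time_s": time; "qpos": joint angles; "qd": joint speeds; "joint_efforts": joint torques, N m; "ee_pos": TCP position; "tcp_rot": TCP orientation; "force": force on the tool from outside, world axes, zero at the start; "wrist_torque": the same for the moment, N m; "grip_width": opening from 0.0 (shut) to 1.0 (fully open); "grip_force": force on a finger pad.
Only numpy, scipy, OpenCV 4.12 (cv2) and the standard library are available. Lean on these libraries where they do the work, as an engineer would, in place of code of your own. Each camera call takes 0.05 s, during which the arm holds its last target. There are 200 camera calls.

## Working session

There is one attempt and no reset: what is moved stays moved. The work goes in short steps, Python scripts to look and compute and a tool call to move; the robot and the scene stay as the last step left them, time stands still between calls to the robot, and variables do not carry over. Pictures are saved under pics/ and viewed, at most 10 in all, crops included, and the job is handed in when it is done.

Besides the shell and the picture viewer there is one more tool, called after "Request:" by a JSON object that holds its "method" and its "body". step_arm: Moves the arm, as the interface text tells. Its arguments: {"type":"object","properties":{"deltas":{"type":"array","items":{"type":"array","items":{"type":"number"}}},"gripper":{"type":"number"},"grip_force":{"type":"number"}},"required":["deltas"]}

```bash
mkdir -p pics
cat > h.py <<'E'
import numpy as np, cv2
from workcell import ctrl
def grab(n):
    s=ctrl.read_state(); i=ctrl.camera_info(n); p,d=ctrl.grab_frame(n)
    np.savez(f'{n}.npz',p=p,d=d,K=i['intrinsics'],T=i['world_to_cam'])
    return p,d,i['intrinsics'],i['world_to_cam']
def load(n):
    z=np.load(f'{n}.npz'); return z['p'],z['d'],z['K'],z['T']
def pts(d,K,T):
    v,u=np.mgrid[:d.shape[0],:d.shape[1]]
    c=np.stack([(u-K[0,2])/K[0,0]*d,(v-K[1,2])/K[1,1]*d,d],-1)
    return (c-T[:3,3])@T[:3,:3]
E
python3 - <<'E'
from h import *
a=grab('top');b=grab('scene')
print(ctrl.read_state())
cv2.imwrite('pics/top.png',a[0][...,::-1]);cv2.imwrite('pics/scene.png',b[0][...,::-1])
E
```

```text
{'time_s': 0.1, 'qpos': array([-1.25598630e+00,  8.74273499e-02,  1.75219419e-01,  1.65980919e+00,
        9.54308259e-06,  1.57077554e+00]), 'qd': array([-0.00089167, -0.00091335,  0.00244469,  0.0001589 ,  0.00072243,
       -0.00064759]), 'joint_efforts': array([ 1.52463981e-04, -5.21562660e+01,  4.65652370e+01,  1.59875827e-02,
        3.00391093e-06, -5.67479589e-06]), 'ee_pos': array([ 0.17026534, -0.52285825,  0.30324477]), 'tcp_rot': array([[ 9.50848783e-01,  3.09655383e-01, -3.68927479e-04],
       [ 3.09655603e-01, -9.50848071e-01,  1.16375319e-03],
       [ 9.56845750e-06, -1.22079376e-03, -9.99999255e-01]]), 'force': array([-0.495632  , -1.28277368,  0.29640296]), 'wrist_torque': array([-0.01021705,  0.00154543, -0.01399818]), 'grip_force': 0.0, 'grip_width': 0.9988645476698538}
```

View pics/top.png

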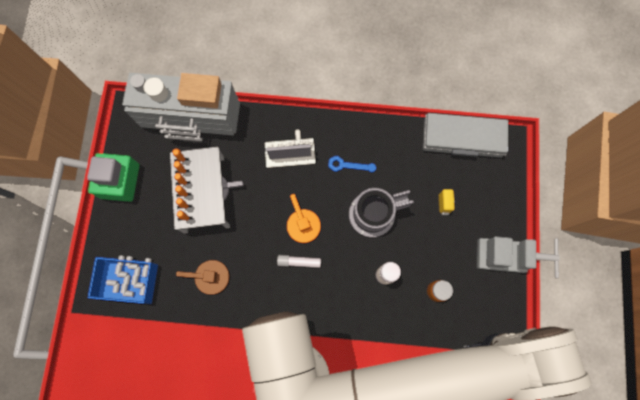

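View pics/scene.png

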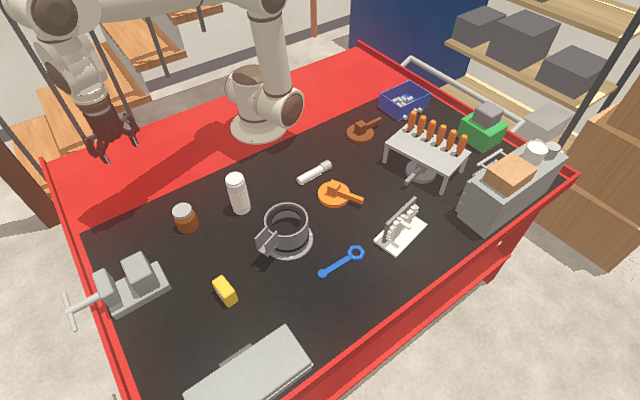

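Look-alikes: the orange lid is at top (303,225), the brown one at (210,278), and the grey tongue sticks out of the rack at (235,184). The grey one matches the description. The canister is at (374,211) with its cheeks toward (402,201).

Run:
```python
from h import *
p,d,K,T=load('top'); P=pts(d,K,T); 
for n,u,v in [('tongue',236,184),('tongue2',240,184),('board',205,190),('can rim',374,191),('cheek',405,195),('cheek2',405,206),('orange',303,225),('gear',290,152),('wrench',352,165),('tape',447,201),('spray',390,272),('torch',298,262)]:
    print(n,P[v,u].round(3), d[v,u])
H=P[...,2]
# board
m=((H>.09)&(H<.11)&(np.abs(np.mgrid[:400,:640][1]-198)<35)&(np.abs(np.mgrid[:400,:640][0]-188)<48)).astype(np.uint8)
q=P[m>0][:,:2]; r=cv2.minAreaRect((q*1000).astype(np.float32)); print('board',r, cv2.boxPoints(r))
# rim
vv,uu=np.mgrid[:400,:640]
w=(abs(uu-374)<45)&(abs(vv-211)<35)
q=P[w&(H>.104)&(H<.116)]; print(len(q)); 
(c,rad)=cv2.minEnclosingCircle((q[:,:2]*1000).astype(np.float32)); print(c,rad)
q=P[w&(H>.122)&(H<.145)]; print('cheeks',len(q),q.mean(0)); 
b=p[60:330,60:560]; cr=p[150:240,160:260]; cr2=p[170:250,340:420]
cv2.imwrite('pics/c.png',np.hstack([cv2.resize(cr,None,fx=4,fy=4)[:320],cv2.resize(cr2,None,fx=4,fy=4)])[...,::-1])
# scene tongue
p2,d2,K2,T2=load('scene'); P2=pts(d2,K2,T2)
H2=P2[...,2]; w=np.zeros(H2.shape,bool); w[160:190,398:425]=1
m=w&(H2>.03)&(H2<.07); q=P2[m]; print('sc tongue',len(q), q[:,:2].min(0),q[:,:2].max(0))
m=(np.abs(uu-238)<14)&(abs(vv-184)<10)&(H>.03)&(H<.06); q=P[m];print('top tongue',len(q));print(q.round(3)[:60:2])
```

```text
tongue [0.613 0.251 0.046] 1.6219314
tongue2 [0.615 0.238 0.042] 1.6264116
board [0.571 0.338 0.098] 1.5637605
can rim [ 0.616 -0.212  0.109] 1.553911
cheek [ 0.613 -0.314  0.103] 1.5572678
cheek2 [ 0.578 -0.317  0.098] 1.5547018
orange [0.49  0.009 0.066] 1.5727115
gear [0.734 0.078 0.075] 1.6164707
wrench [ 0.728 -0.137  0.012] 1.6732056
tape [ 0.616 -0.461  0.063] 1.5938267
spray [ 0.355 -0.274  0.152] 1.4545743
torch [0.372 0.015 0.024] 1.5880669
board ((577.6387329101562, 365.87005615234375), (261.48291015625, 161.88739013671875), 12.650394439697266) [[432.3443  416.21625]
 [467.7979  258.25873]
 [722.93317 315.52386]
 [687.47955 473.48138]]
452
(562.8571166992188, -245.32899475097656) 91.97044372558594
cheeks 83 [ 0.59347088 -0.3030955   0.13381536]
sc tongue 137 [0.58451725 0.22952413] [0.63008652 0.33234536]
top tongue 85
[[0.626 0.236 0.043]
 [0.621 0.26  0.041]
 [0.622 0.253 0.039]
 [0.623 0.247 0.038]
 [0.622 0.239 0.042]
 [0.625 0.234 0.034]
 [0.616 0.284 0.038]
 [0.615 0.275 0.046]
 [0.616 0.269 0.042]
 [0.619 0.264 0.034]
 [0.614 0.253 0.055]
 [0.618 0.249 0.041]
 [0.618 0.242 0.044]
 [0.619 0.235 0.045]
 [0.611 0.289 0.042]
 [0.611 0.282 0.043]
 [0.614 0.277 0.035]
 [0.614 0.27  0.036]
 [0.613 0.261 0.044]
 [0.613 0.254 0.046]
 [0.615 0.249 0.041]
 [0.616 0.242 0.04 ]
 [0.616 0.235 0.039]
 [0.607 0.288 0.045]
 [0.608 0.282 0.041]
 [0.61  0.276 0.037]
 [0.609 0.268 0.041]
 [0.609 0.261 0.044]
 [0.611 0.255 0.04 ]
 [0.611 0.248 0.042]]
```

View pics/c.png

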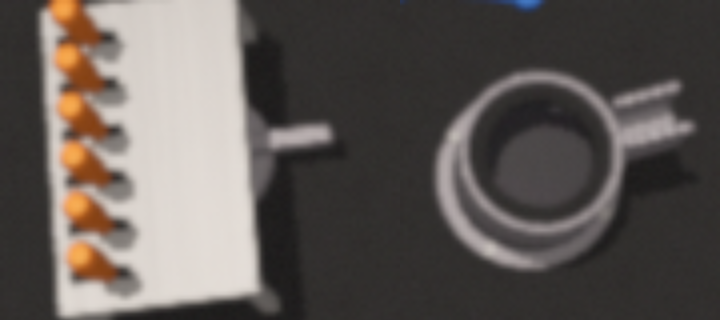

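The crop confirms the choice: the grey tongue sticks out from the rack front at crop (270–330,135), with a grey disc edge behind it. The canister's cheeks point right, at crop (620–690,105). Next I'll refine both fits and plan the approach.

```bash
cat >> h.py <<'E'
from scipy.optimize import least_squares
from scipy.spatial.transform import Rotation as R
def circ(q,r=None):
    f=lambda x:np.hypot(q[:,0]-x[0],q[:,1]-x[1])-(x[2] if r is None else r)
    return least_squares(f,[*q[:,:2].mean(0),.06],loss='soft_l1',f_scale=.002).x
def line(q):
    vx,vy,x,y=cv2.fitLine((q[:,:2]*1000).astype(np.float32),cv2.DIST_HUBER,0,.01,.01).ravel()
    return np.array([x,y])/1000,np.degrees(np.arctan2(vy,vx))
def tool(yaw,tilt=0):
    # tool down, tool y at angle yaw (deg) in world; tilt about tool y
    a=np.radians(yaw); y=np.array([np.cos(a),np.sin(a),0]); z=np.array([0,0,-1.]); x=np.cross(y,z)
    return np.stack([x,y,z],1)@R.from_rotvec([0,np.radians(tilt),0]).as_matrix()
def plan(pos,Rt,s=None):
    s=s or ctrl.read_state(); Rc=s['tcp_rot']; d=Rc.T@(np.array(pos)-s['ee_pos'])
    w=R.from_matrix(Rc.T@Rt).as_rotvec(degrees=True)
    print('t',round(s['time_s'],2),'d_tool mm',(d*1000).round(1),'rot deg',w.round(2),'F',s['force'].round(1),'grip',round(s['grip_width'],3),round(s['grip_force'],1))
E
python3 - <<'E'
from h import *
for n in ('top','scene'):
    p,d,K,T=load(n);P=pts(d,K,T);H=P[...,2]
    c=np.hypot(P[...,0]-.567,P[...,1]+.22)
    q=P[(H>.104)&(H<.115)&(c<.085)]; x=circ(q); r=np.hypot(*(q[:,:2]-x[:2]).T); q=q[r<.07]; x=circ(q); print(n,'rim',x.round(4),len(q))
    e=np.hypot(P[...,0]-x[0],P[...,1]-x[1])
    q=P[(H>.118)&(H<.145)&(e>.055)&(e<.13)]; m=q.mean(0); print(' cheek',m.round(3),len(q),np.degrees(np.arctan2(*(m[:2]-x[:2])[::-1])))
    q=P[(H>.03)&(H<.05)&(abs(P[...,0]-.615)<.03)&(P[...,1]<.28)&(P[...,1]>.2)]; print(' tongue',line(q),len(q),q[:,1].min(),np.median(q[:,2]))
    for nm,x,y in [('gear',.734,.078),('orange',.5,.01)]:
        q=P[(H>.02)&(abs(P[...,0]-x)<.1)&(abs(P[...,1]-y)<.1)&((P[...,0]>.65) if nm=='gear' else (P[...,0]<.65))]; print(nm,q.min(0).round(3),q.max(0).round(3))
s=ctrl.read_state();Tw=ctrl.camera_info('wrist')['world_to_cam']
Ttcp=np.eye(4);Ttcp[:3,:3]=s['tcp_rot'];Ttcp[:3,3]=s['ee_pos'];print('cam in tcp',(np.linalg.inv(Ttcp)@np.linalg.inv(Tw)).round(3))
print(ctrl.camera_info('wrist')['intrinsics'])
plan([.617,.22,.30],tool(0))
E
```

```text
top rim [ 0.5608 -0.219   0.0583] 428
 cheek [ 0.592 -0.301  0.132] 93 -69.10621056092084
 tongue (array([0.61344403, 0.25442678], dtype=float32), np.float32(-77.77839)) 69 0.23026605981312012 0.03951414416443798
gear [0.701 0.005 0.02 ] [0.801 0.155 0.119]
orange [ 0.442 -0.044  0.02 ] [0.593 0.063 0.074]
scene rim [ 0.5646 -0.2185  0.0612] 361
 cheek [ 0.598 -0.304  0.13 ] 181 -68.67520739301852
 tongue (array([0.61996645, 0.25249255], dtype=float32), np.float32(-76.105774)) 55 0.22952412518249532 0.040257047874198607
gear [0.724 0.004 0.023] [0.804 0.157 0.115]
orange [ 0.455 -0.045  0.02 ] [0.6   0.061 0.066]
cam in tcp [[-0.    -0.955 -0.295  0.076]
 [ 1.    -0.001  0.     0.001]
 [-0.001 -0.295  0.955 -0.071]
 [ 0.     0.     0.     1.   ]]
[[320.6797522    0.         321.03326012]
 [  0.         320.6797522  199.3306551 ]
 [  0.           0.           1.        ]]
t 0.1 d_tool mm [ 654.8 -568.     3.9] rot deg [-6.000e-02 -4.000e-02 -7.196e+01] F [-0.5 -1.3  0.3] grip 0.999 0.0
```

Request:
{"method": "step_arm", "body": {"deltas": [[0.0275,-0.0245,0,0,0,0],[0.0275,-0.0245,0,0,0,0],[0.0275,-0.0245,0,0,0,0],[0.0275,-0.0245,0,0,0,0],[0.0275,-0.0245,0,0,0,0],[0.0275,-0.0245,0,0,0,0],[0.0275,-0.0245,0,0,0,0],[0.0275,-0.0245,0,0,0,0]]}}

```text
time_s: 0.77
ee_pos: [0.3191, -0.2668, 0.3037]
tcp_rot: [[0.951, 0.309, -0.0], [0.309, -0.951, 0.0], [0.0, -0.0, -1.0]]
force: [0.6, -0.3, 0.7]
grip_width: 0.998
grip_force: 0.0
```

Request:
{"method": "step_arm", "body": {"deltas": [[0.0275,-0.0245,0,0,0,0],[0.0275,-0.0245,0,0,0,0],[0.0275,-0.0245,0,0,0,0],[0.0275,-0.0245,0,0,0,0],[0.0275,-0.0245,0,0,0,0],[0.0275,-0.0245,0,0,0,0],[0.0275,-0.0245,0,0,0,0],[0.0275,-0.0245,0,0,0,0]]}}

```text
time_s: 1.43
ee_pos: [0.4678, -0.0121, 0.3037]
tcp_rot: [[0.951, 0.31, -0.0], [0.31, -0.951, -0.0], [-0.0, 0.0, -1.0]]
force: [0.7, -0.5, 0.3]
grip_width: 0.999
grip_force: 0.0
```

Request:
{"method": "step_arm", "body": {"deltas": [[0.0275,-0.0245,0,0,0,0],[0.0275,-0.0245,0,0,0,0],[0.0275,-0.0245,0,0,0,0],[0.0275,-0.0245,0,0,0,0],[0.0275,-0.0245,0,0,0,0],[0.0275,-0.0245,0,0,0,0],[0.0275,-0.0245,0,0,0,0],[0.0275,-0.0245,0,0,0,0]]}}

```text
time_s: 2.1
ee_pos: [0.6214, 0.227, 0.3034]
tcp_rot: [[0.94, 0.341, -0.005], [0.341, -0.94, 0.011], [-0.001, -0.012, -1.0]]
force: [0.0, -0.9, 0.0]
grip_width: 1.0
grip_force: 0.0
```

Request:
{"method": "step_arm", "body": {"deltas": [[0,0,0,0,0,-7],[0,0,0,0,0,-7],[0,0,0,0,0,-7],[0,0,0,0,0,-7],[0,0,0,0,0,-7],[0,0,0,0,0,-7],[0,0,0,0,0,-7],[0,0,0,0,0,-7]]}}

```text
time_s: 2.77
ee_pos: [0.621, 0.2247, 0.3034]
tcp_rot: [[0.241, 0.971, -0.005], [0.971, -0.241, 0.011], [0.009, -0.008, -1.0]]
force: [-0.4, -1.0, 0.2]
grip_width: 1.0
grip_force: 0.0
```

Request:
{"method": "step_arm", "body": {"deltas": [[0,0,0,0,0,-7],[0,0,0,0,0,-7],[0,0,0,0,0,-7],[0,0,0,0,0,-7],[0,0,0,0,0,0]]}}

```text
time_s: 3.18
ee_pos: [0.621, 0.2247, 0.3035]
tcp_rot: [[-0.243, 0.97, -0.005], [0.97, 0.243, 0.011], [0.012, -0.002, -1.0]]
force: [0.5, 1.2, 0.9]
grip_width: 0.996
grip_force: 0.0
```

Run:
```python
from h import *
plan([.619,.245,.23],tool(13)); a=grab('wrist');cv2.imwrite('pics/w1.png',a[0][...,::-1]);
```

```text
t 3.18 d_tool mm [19.3  3.1 73.7] rot deg [-0.13 -0.68  1.05] F [0.5 1.2 0.9] grip 0.996 0.0
```

View pics/w1.png

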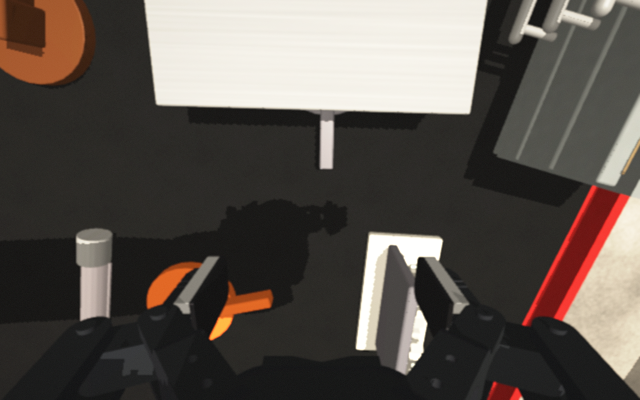

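The wrist view shows the tongue clearly at (320–333, 112–168) below the board edge (row ~110). The orange lid's tongue is at (270,298) and the gear model is at (400,300).

```bash
cat >> h.py <<'E'
def cast(uv,K,T,z):
    uv=np.atleast_2d(uv).astype(float); r=np.c_[(uv[:,0]-K[0,2])/K[0,0],(uv[:,1]-K[1,2])/K[1,1],np.ones(len(uv))]@T[:3,:3]
    o=-T[:3,:3].T@T[:3,3]; return o+r*((z-o[2])/r[:,2])[:,None]
E
python3 - <<'E'
from h import *
p,d,K,T=load('wrist')
g=p.max(2).astype(int)
rows=[];
for v in range(120,172):
    c=np.where(g[v,300:350]>110)[0]+300
    if len(c)>4: rows.append((c.mean(),v,len(c)))
rows=np.array(rows);print(rows[::8])
w=cast(rows[:,:2],K,T,.042); print(line(w)); tip=w[-1];print('tip',tip, rows[-1]);
P=pts(d,K,T); m=(P[...,2]>.03)&(P[...,2]<.055); m[:, :300]=0;m[:,350:]=0;m[:115]=0;m[175:]=0;q=P[m];print(len(q),line(q),q.mean(0))
for u in (200,300,440):
    v=np.where(p[60:140,u].min(1)>150)[0].max()+60; print(u,v,cast([u,v],K,T,.1).round(4))
E
```

```text
[[326.5 120.   12. ]
 [326.5 128.   14. ]
 [326.5 136.   14. ]
 [326.5 144.   14. ]
 [326.  152.   13. ]
 [326.  160.   13. ]
 [326.  168.   13. ]]
(array([0.6175806 , 0.26351538], dtype=float32), np.float32(-76.54525))
tip [0.62436397 0.23541938 0.042     ] [326. 168.  13.]
730 (array([0.61828417, 0.26240718], dtype=float32), np.float32(-77.421196)) [0.61836938 0.26231854 0.04259789]
200 105 [[0.5072 0.272  0.1   ]]
300 108 [[0.5876 0.2896 0.1   ]]
440 112 [[0.7007 0.3146 0.1   ]]
```

Run:
```python
from h import *
Rt=tool(13,12);G=np.array([.622,.2453,.035]); t=G-.054*Rt[:,2]; print(t)
plan(t-.08*Rt[:,2],Rt);plan(t,Rt)
```

```text
[0.62452558 0.23436052 0.08781997]
t 3.23 d_tool mm [ -9.7   5.8 137.3] rot deg [-0.2  11.32  0.59] F [ 0.   0.  -0.1] grip 0.996 0.0
t 3.23 d_tool mm [  6.1   6.2 215.7] rot deg [-0.2  11.32  0.59] F [ 0.   0.  -0.1] grip 0.996 0.0
```

Request:
{"method": "step_arm", "body": {"deltas": [[-0.002,0.001,0.027,0,0,0],[-0.002,0.001,0.027,0,0,0],[-0.002,0.001,0.027,0,0,0],[-0.002,0.001,0.027,0,0,0],[-0.002,0.002,0.029,0,0,0],[0,0,0,-0.1,5.7,0.3],[0,0,0,-0.1,5.6,0.3],[0,0,0,0,0,0]]}}

```text
time_s: 3.9
ee_pos: [0.6287, 0.2166, 0.1657]
tcp_rot: [[-0.215, 0.975, -0.048], [0.953, 0.22, 0.206], [0.212, -0.002, -0.977]]
force: [-0.6, -0.4, 0.6]
grip_width: 0.997
grip_force: 0.0
```

Run:
```python
from h import *
Rt=tool(13,12);G=np.array([.622,.2453,.035]); t=G-.054*Rt[:,2]
plan(t,Rt)
p,d,K,T=grab('wrist'); cv2.imwrite('pics/w2.png',p[...,::-1])
```

```text
t 3.9 d_tool mm [ 1.4  0.  80. ] rot deg [-0.05 -0.22 -0.28] F [-0.6 -0.4  0.6] grip 0.997 0.0
```

View pics/w2.png

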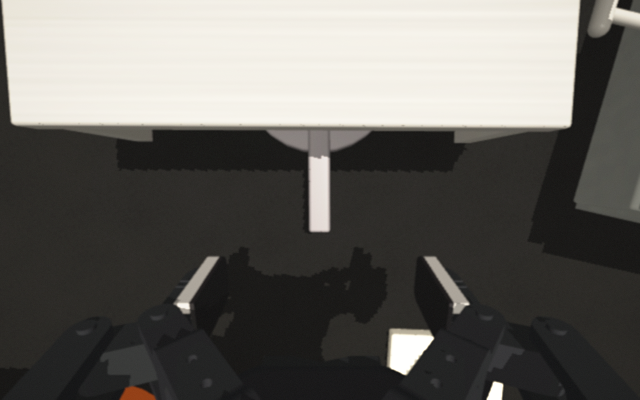

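The tongue at (319,130–232) is centred between the open fingers at (200,280) and (445,280), and the disc edge shows at row ~145. I'll descend and close.

Request:
{"method": "step_arm", "body": {"deltas": [[0,0,0.016,0,0,0],[0,0,0.016,0,0,0],[0,0,0.016,0,0,0],[0.001,0,0.016,0,0,0],[0,0,0.016,0,0,0],[0,0,0,0,0,0]]}}

```text
time_s: 4.45
ee_pos: [0.6233, 0.2355, 0.0857]
tcp_rot: [[-0.22, 0.974, -0.05], [0.954, 0.226, 0.198], [0.204, -0.004, -0.979]]
force: [-0.4, -0.2, -1.1]
grip_width: 0.999
grip_force: 0.0
```

Request:
{"method": "step_arm", "body": {"deltas": [[0,0,0,0,0,0],[0,0,0,0,0,0],[0,0,0,0,0,0],[0,0,0,0,0,0],[0,0,0,0,0,0],[0,0,0,0,0,0],[0,0,0,0,0,0],[0,0,0,0,0,0]], "gripper": 0, "grip_force": 30}}

```text
time_s: 5.12
ee_pos: [0.6251, 0.235, 0.0895]
tcp_rot: [[-0.222, 0.974, -0.045], [0.953, 0.226, 0.203], [0.208, 0.002, -0.978]]
force: [-0.8, -1.0, 4.0]
grip_width: 0.154
grip_force: 32.2
```

Run:
```python
from h import *
s=ctrl.read_state()
Rt=tool(13,12);G=np.array([.622,.2453,.035]); t=G-.054*Rt[:,2]
plan(t,Rt); print(s['wrist_torque'])
u=np.array([.225,-.974,0]); print('pull 165mm in tool:',(s['tcp_rot'].T@(u*.165)*1000).round(1), 'tip after',np.array([.624,.235])+.165*u[:2])
```

```text
t 5.12 d_tool mm [-0.8 -0.7  1.5] rot deg [0.09 0.01 0.11] F [-0.8 -1.   4. ] grip 0.154 32.2
[-0.20521415  0.08657857  0.00226913]
pull 165mm in tool: [-161.3   -0.2  -34.3] tip after [0.661125 0.07429 ]
```

Request:
{"method": "step_arm", "body": {"deltas": [[-0.0143,-0.0034,-0.003,0,0,0],[-0.0143,-0.0034,-0.003,0,0,0],[-0.0143,-0.0034,-0.003,0,0,0],[-0.0143,-0.0034,-0.003,0,0,0],[-0.0143,-0.0034,-0.003,0,0,0]]}}

```text
time_s: 5.53
ee_pos: [0.6249, 0.1585, 0.0891]
tcp_rot: [[-0.222, 0.974, -0.045], [0.953, 0.226, 0.203], [0.208, 0.002, -0.978]]
force: [0.0, 4.3, 5.5]
grip_width: 0.157
grip_force: 32.3
```

Request:
{"method": "step_arm", "body": {"deltas": [[-0.0143,-0.0034,-0.003,0,0,0],[-0.0143,-0.0034,-0.003,0,0,0],[-0.0143,-0.0034,-0.003,0,0,0],[-0.0143,-0.0034,-0.003,0,0,0],[-0.0143,-0.0034,-0.003,0,0,0],[0,0,0,0,0,0]]}}

```text
time_s: 6.03
ee_pos: [0.6249, 0.0812, 0.089]
tcp_rot: [[-0.219, 0.975, -0.045], [0.954, 0.224, 0.202], [0.206, 0.001, -0.978]]
force: [-1.2, -4.1, 10.3]
grip_width: 0.159
grip_force: 33.2
```

Run:
```python
from h import *
s=ctrl.read_state();print(s['ee_pos'],s['force'],s['grip_width'])
a=grab('wrist');b=grab('scene')
cv2.imwrite('pics/w3.png',np.vstack([cv2.resize(a[0],(480,300)),cv2.resize(b[0][80:280,300:620],(480,300))])[...,::-1])
```

```text
[0.62490655 0.08118851 0.08901552] [-1.16105743 -4.12896371 10.27398817] 0.1588849710016058
```

View pics/w3.png

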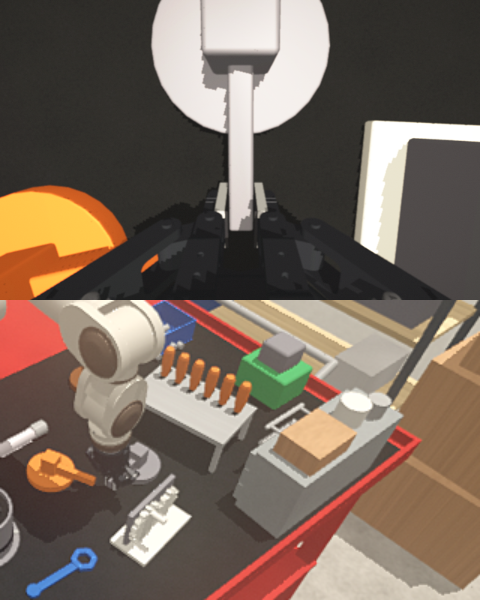

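The lid lies flat and clear of the rack, pinched by the tongue at wrist-crop (240,200). The orange lid is to the left and the gear base to the right. I'll release it with a small opening and rise along the tool axis.

Request:
{"method": "step_arm", "body": {"deltas": [[0,0,0,0,0,0],[0,0,0,0,0,0],[0,0,0,0,0,0],[0,0,0,0,0,0],[0,0,0,0,0,0]], "gripper": 32}}

```text
time_s: 6.55
ee_pos: [0.6246, 0.0849, 0.088]
tcp_rot: [[-0.222, 0.974, -0.047], [0.953, 0.227, 0.202], [0.208, 0.0, -0.978]]
force: [-0.2, 0.6, 0.8]
grip_width: 0.316
grip_force: 0.0
```

Request:
{"method": "step_arm", "body": {"deltas": [[0,0,-0.015,0,0,0],[0,0,-0.02,0,0,0],[0,0,-0.025,0,0,0],[0,0,-0.03,0,0,0],[0,0,-0.03,0,0,0],[0,0,0,0,-6,0],[0,0,0,0,-6,0],[0,0,0,0,0,0]]}}

```text
time_s: 7.22
ee_pos: [0.6304, 0.062, 0.2068]
tcp_rot: [[-0.229, 0.974, 0.004], [0.974, 0.229, -0.004], [-0.005, 0.003, -1.0]]
force: [-0.8, 0.9, -0.2]
grip_width: 0.316
grip_force: 0.0
```

```bash
cat >> h.py <<'E'
def lidview(p,d,K,T):
    P=pts(d,K,T);H=P[...,2];sat=p.max(2).astype(int)-p.min(2)
    def near(m,c,r): return m&(np.hypot(P[...,0]-c[0],P[...,1]-c[1])<r)
    ok=(sat<45)&(d>0)
    c0=(.599,.195)
    q=P[near(ok&(H>.008)&(H<.024),c0,.09)]; print('disc',circ(q,.056)[:2].round(4),len(q),np.median(q[:,2]))
    m=near(ok&(H>.054)&(H<.07),c0,.06); q=P[m]; r=cv2.minAreaRect((q[:,:2]*1000).astype(np.float32)); print('knob',r,q.mean(0).round(4),len(q))
    q=P[near(ok&(H>.035)&(H<.05),(.621,.115),.045)]; print('tongue',line(q),len(q))
E
python3 - <<'E'
from h import *
lidview(*grab('wrist')); s=ctrl.read_state(); print(s['ee_pos'],s['tcp_rot'].round(3)); plan([.599,.195,.20],tool(13))
E
```

```text
disc [0.5966 0.2106] 8800 0.01870056662265429
knob ((603.563720703125, 180.63516235351562), (36.09188461303711, 18.614402770996094), 12.851725578308105) [0.6037 0.1802 0.0622] 2156
tongue (array([0.61715007, 0.12229609], dtype=float32), np.float32(-77.23745)) 2169
[0.63001053 0.06214998 0.20603241] [[-0.229  0.973  0.001]
 [ 0.973  0.229  0.001]
 [ 0.001  0.001 -1.   ]]
t 7.27 d_tool mm [136.4   0.2   6.2] rot deg [ 0.07 -0.06  0.24] F [-0.6 -0.3 -0.6] grip 0.321 0.0
```

Request:
{"method": "step_arm", "body": {"deltas": [[0.018,0,-0.008,0,0,0],[0.018,0,-0.008,0,0,0],[0.018,0,-0.008,0,0,0],[0.018,0,-0.008,0,0,0],[0.018,0,-0.008,0,0,0],[0.018,0,0,0,0,0],[0,0,0,0,0,0]], "gripper": 100}}

```text
time_s: 7.85
ee_pos: [0.6051, 0.1684, 0.2455]
tcp_rot: [[-0.229, 0.973, -0.001], [0.973, 0.229, 0.004], [0.004, -0.0, -1.0]]
force: [-0.3, 0.6, 0.1]
grip_width: 1.0
grip_force: 0.0
```

Run:
```python
from h import *
a=grab('wrist');lidview(*a);plan([.599,.195,.20],tool(13))
cv2.imwrite('pics/w4.png',a[0][...,::-1])
```

```text
disc [0.6048 0.1765] 8414 0.01874927839340801
knob ((601.6610107421875, 189.75999450683594), (35.56039047241211, 35.80931091308594), 12.998015403747559) [0.6014 0.1906 0.0624] 1942
tongue (array([0.61712515, 0.12199235], dtype=float32), np.float32(-76.76866)) 1147
t 7.9 d_tool mm [28.5  0.2 45.2] rot deg [-0.04 -0.17  0.22] F [ 0.8  0.6 -0.1] grip 1.0 0.0
```

View pics/w4.png

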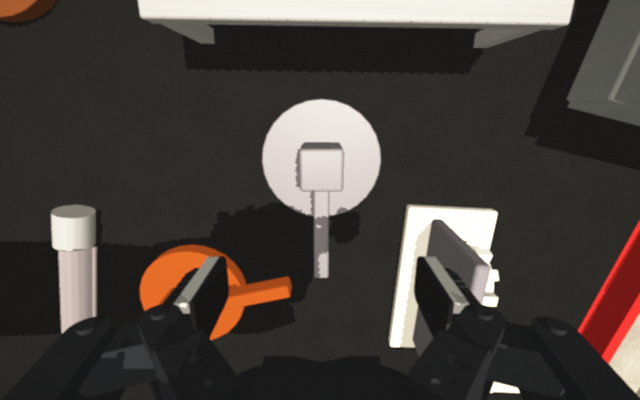

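The lid is flat and well clear of the rack: the knob top is at (321,167) and the tongue at (320,235). I'll grasp the knob across its y faces.

Run:
```python
from h import *
plan([.6017,.1898,.101],tool(13))
```

```text
t 7.9 d_tool mm [ 22.5   1.7 144.2] rot deg [-0.04 -0.17  0.22] F [ 0.8  0.6 -0.1] grip 1.0 0.0
```

Request:
{"method": "step_arm", "body": {"deltas": [[0.011,0.001,0.01,0,-0.2,0.2],[0.011,0.001,0.02,0,0,0],[0,0,0.025,0,0,0],[0,0,0.025,0,0,0],[0,0,0.024,0,0,0],[0,0,0.02,0,0,0],[0,0,0.02,0,0,0],[0,0,0,0,0,0]]}}

```text
time_s: 8.57
ee_pos: [0.6008, 0.1863, 0.0958]
tcp_rot: [[-0.222, 0.975, -0.006], [0.975, 0.222, -0.005], [-0.003, -0.007, -1.0]]
force: [-0.4, -0.7, -0.9]
grip_width: 0.996
grip_force: 0.0
```

Request:
{"method": "step_arm", "body": {"deltas": [[0,0,0,0,0,0],[0,0,0,0,0,0],[0,0,0,0,0,0],[0,0,0,0,0,0],[0,0,0,0,0,0],[0,0,0,0,0,0],[0,0,0,0,0,0]], "gripper": 0, "grip_force": 60}}

```text
time_s: 9.15
ee_pos: [0.6037, 0.1876, 0.1034]
tcp_rot: [[-0.223, 0.975, 0.004], [0.975, 0.223, -0.003], [-0.004, 0.004, -1.0]]
force: [-0.3, -0.1, 6.7]
grip_width: 0.411
grip_force: 61.7
```

Run:
```python
from h import *
plan([.6017,.1898,.101],tool(13))
```

```text
t 9.15 d_tool mm [ 2.6 -1.5  2.4] rot deg [ 0.2  0.2 -0.1] F [-0.3 -0.1  6.7] grip 0.411 61.7
```

Request:
{"method": "step_arm", "body": {"deltas": [[0,0,-0.01,0,0,0],[0,0,-0.02,0,0,0],[0,0,-0.03,0,0,0],[0,0,-0.03,0,0,0],[0,0,-0.03,0,0,0],[0,0,-0.03,0,0,0],[0,0,-0.03,0,0,0],[0,0,-0.02,0,0,0]]}}

```text
time_s: 9.82
ee_pos: [0.6025, 0.1881, 0.3057]
tcp_rot: [[-0.223, 0.975, 0.005], [0.975, 0.223, -0.002], [-0.003, 0.004, -1.0]]
force: [1.0, -0.2, -1.5]
grip_width: 0.413
grip_force: 60.8
```

Request:
{"method": "step_arm", "body": {"deltas": [[-0.02,-0.0046,0,0,0,0],[-0.0317,-0.0072,0,0,0,0],[-0.0317,-0.0072,0,0,0,0],[-0.0317,-0.0072,0,0,0,0],[-0.0317,-0.0072,0,0,0,0],[-0.0317,-0.0072,0,0,0,0],[-0.0317,-0.0072,0,0,0,0],[-0.0317,-0.0072,0,0,0,0]]}}

```text
time_s: 10.48
ee_pos: [0.6026, -0.0615, 0.3033]
tcp_rot: [[-0.223, 0.975, 0.002], [0.975, 0.223, -0.003], [-0.004, 0.001, -1.0]]
force: [0.5, -0.7, -1.9]
grip_width: 0.409
grip_force: 60.9
```

Request:
{"method": "step_arm", "body": {"deltas": [[-0.0317,-0.0072,0,0,0,0],[-0.0317,-0.0072,0,0,0,0],[-0.0317,-0.0072,0,0,0,0],[-0.0317,-0.0072,0,0,0,0],[-0.0317,-0.0072,0,0,0,0],[-0.0317,-0.0072,0,0,0,0],[-0.0317,-0.0072,0,0,0,0],[-0.02,-0.0046,0,0,0,0]]}}

```text
time_s: 11.15
ee_pos: [0.6028, -0.3109, 0.3036]
tcp_rot: [[-0.222, 0.975, 0.001], [0.975, 0.222, -0.004], [-0.004, 0.001, -1.0]]
force: [0.4, -0.0, -1.6]
grip_width: 0.412
grip_force: 60.9
```

Request:
{"method": "step_arm", "body": {"deltas": [[0,0,0,0,0,-4],[0,0,0,0,0,-4],[0,0,0,0,0,0],[0,0,0,0,0,0]]}}

```text
time_s: 11.48
ee_pos: [0.6034, -0.308, 0.3037]
tcp_rot: [[-0.355, 0.935, 0.002], [0.935, 0.355, -0.003], [-0.004, 0.0, -1.0]]
force: [-0.2, 0.5, -1.8]
grip_width: 0.413
grip_force: 60.8
```

Run:
```python
from h import *
plan([.605,-.331,.30],tool(21))
a=grab('wrist');cv2.imwrite('pics/w5.png',a[0][...,::-1])
```

```text
t 11.48 d_tool mm [-22.   -6.7   3.8] rot deg [ 0.02  0.21 -0.22] F [-0.2  0.5 -1.8] grip 0.413 60.8
```

View pics/w5.png

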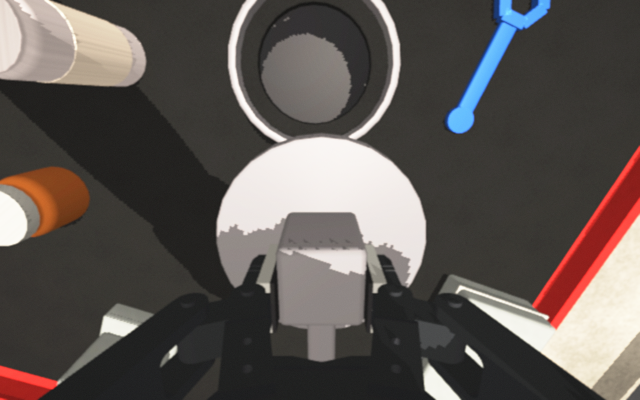

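The held lid is level at (322,235), and the canister's rim is in view at (314,63), with the cheeks hidden under the lid. I'll fit both.

Run:
```python
from h import *
p,d,K,T=load('wrist');P=pts(d,K,T);H=P[...,2]
w=np.zeros(H.shape,bool); w[:135,215:415]=1
g=p.min(2)
q=P[w&(H>.106)&(H<.115)&(g>150)]; x=circ(q); print('rim depth',x.round(4),len(q))
m=((g>150)&w).astype(np.uint8)
cs,_=cv2.findContours(m,cv2.RETR_CCOMP,cv2.CHAIN_APPROX_NONE)
c=max(cs,key=len)[:,0]; c=c[(c[:,1]>0)&(c[:,1]<125)&(c[:,0]>216)&(c[:,0]<414)]
W=cast(c,K,T,.110); x0=circ(W); r=np.hypot(*(W[:,:2]-x0[:2]).T)
for lo,hi,R0 in ((.062,.07,.066),(.056,.063,.060)):
    s=W[(r>lo)&(r<hi)]; 
    if len(s)>20: print('rim ray',circ(s).round(4),circ(s,R0)[:2].round(4),len(s))
s=ctrl.read_state(); Z=np.median(H[170:200,300:340]); print('lid disc top z',Z)
w[:]=0; w[135:225,210:435]=1
cs,_=cv2.findContours(((g>120)&w).astype(np.uint8),cv2.RETR_EXTERNAL,cv2.CHAIN_APPROX_NONE)
c=max(cs,key=len)[:,0]; c=c[(c[:,1]<215)&(c[:,1]>136)]; W=cast(c,K,T,Z); y=circ(W,.056); print('lid',circ(W).round(4),y[:2].round(4),'in tool',(s['tcp_rot'].T@(np.array([y[0],y[1],Z])-s['ee_pos'])).round(4))
for n in ('top','scene'):
    p,d,K,T=load(n);P=pts(d,K,T);H=P[...,2]
    e=np.hypot(P[...,0]-.562,P[...,1]+.219)
    q=P[(H>.128)&(H<.145)&(e>.064)&(e<.125)]
    a=np.array([np.cos(np.radians(-69)),np.sin(np.radians(-69))]);n_=np.array([-a[1],a[0]])
    rel=(q[:,:2]-[.562,-.219])
    t=rel@n_; 
    for sd in (t>0,t<0): print(n,'cheek',len(q[sd]),line(q[sd]),'off',np.median(t[sd]).round(4), t[sd].min().round(4),t[sd].max().round(4),(rel@a)[sd].min().round(3),(rel@a)[sd].max().round(3))
```

```text
rim depth [ 0.5641 -0.2163  0.0624] 2213
rim ray [ 0.5634 -0.2167  0.0646] [ 0.5587 -0.2185] 125
lid disc top z 0.2191366241069605
lid [ 0.5914 -0.2742  0.0288] [ 0.6039 -0.3068] in tool [0.0012 0.0008 0.0847]
top cheek 37 (array([ 0.6090917 , -0.29745963], dtype=float32), np.float32(-69.20157)) off 0.0159 0.0125 0.0197 0.065 0.115
top cheek 37 (array([ 0.57727355, -0.30911905], dtype=float32), np.float32(-68.78355)) off -0.018 -0.0213 -0.0141 0.065 0.115
scene cheek 54 (array([ 0.6134291 , -0.29712927], dtype=float32), np.float32(-67.34223)) off 0.0201 0.0145 0.0231 0.064 0.117
scene cheek 58 (array([ 0.5826694, -0.3095603], dtype=float32), np.float32(-69.56433)) off -0.0132 -0.0189 -0.0111 0.065 0.119
```

Run:
```python
from h import *
plan([.5633,-.2184,.225],tool(21))
```

```text
t 11.53 d_tool mm [98.2 -5.9 78.4] rot deg [ 0.03  0.22 -0.22] F [-0.2 -0.1 -0.5] grip 0.414 60.8
```

Request:
{"method": "step_arm", "body": {"deltas": [[0.0164,-0.001,0,0,0.2,-0.2],[0.0164,-0.001,0,0,0,0],[0.0164,-0.001,0,0,0,0],[0.0164,-0.001,0,0,0,0],[0.0164,-0.001,0,0,0,0],[0.0162,-0.001,0,0,0,0],[0,0,0,0,0,0]]}}

```text
time_s: 12.12
ee_pos: [0.5618, -0.2161, 0.3046]
tcp_rot: [[-0.36, 0.933, 0.001], [0.933, 0.36, 0.0], [-0.0, 0.001, -1.0]]
force: [0.0, 0.2, -1.7]
grip_width: 0.415
grip_force: 60.7
```

Request:
{"method": "step_arm", "body": {"deltas": [[0,0,0.015,0,0,0],[0,0,0.015,0,0,0],[0,0,0.015,0,0,0],[0,0,0.015,0,0,0],[0,0,0.01,0,0,0],[0,0,0.008,0,0,0],[0,0,0,0,0,0],[0,0,0,0,0,0]]}}

```text
time_s: 12.78
ee_pos: [0.5627, -0.2186, 0.2256]
tcp_rot: [[-0.36, 0.933, 0.0], [0.933, 0.36, -0.0], [-0.0, 0.0, -1.0]]
force: [-0.6, -0.5, -0.8]
grip_width: 0.412
grip_force: 60.8
```

Run:
```python
from h import *
plan([.5633,-.2184,.225],tool(21))
a=grab('wrist');b=grab('scene')
cv2.imwrite('pics/w6.png',np.vstack([cv2.resize(a[0][100:400],(640,300)),cv2.resize(b[0][180:280,200:380],(540,300))[:, :].repeat(1,0) if 0 else cv2.copyMakeBorder(cv2.resize(b[0][180:280,200:380],(540,300)),0,0,0,100,0)])[...,::-1])
```

```text
t 12.78 d_tool mm [-0.   0.6  0.6] rot deg [0.02 0.02 0.09] F [-0.6 -0.5 -0.8] grip 0.412 60.8
```

View pics/w6.png

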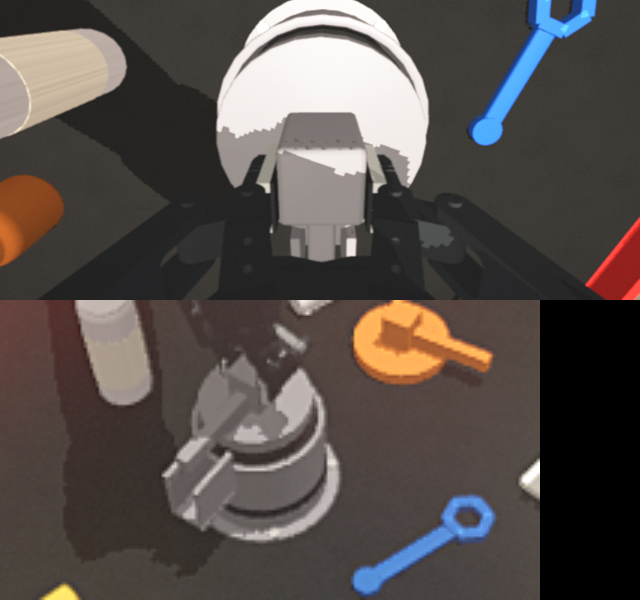

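The tongue sits over the cheek gap in the scene crop (205,455), and the rim arc peeks evenly behind the disc in the wrist view (rows 20–90). One quick numeric check before lowering.

Run:
```python
from h import *
p,d,K,T=load('wrist');P=pts(d,K,T);H=P[...,2]
e=np.hypot(P[...,0]-.563,P[...,1]+.217)
w=np.zeros(H.shape,bool);w[:290,200:440]=1
q=P[w&(H>.1065)&(H<.115)&(e<.075)&(e>.052)]; print('rim',len(q),circ(q,.063)[:2].round(4),circ(q).round(4))
zz=np.median(H[130:160,300:340]);print(zz)
m=w&(abs(H-zz)<.005)&(e<.07)
q=P[m]; 
cs,_=cv2.findContours(m.astype(np.uint8),cv2.RETR_EXTERNAL,cv2.CHAIN_APPROX_NONE)
c=max(cs,key=len)[:,0];c=c[c[:,1]<225];W=P[c[:,1],c[:,0]];print('lid',circ(W,.056)[:2].round(4),circ(W).round(4))
p,d,K,T=load('scene');P=pts(d,K,T);H=P[...,2]
e=np.hypot(P[...,0]-.563,P[...,1]+.217)
a=np.radians(-69);a=np.array([np.cos(a),np.sin(a)]);n=np.array([-a[1],a[0]]);r=P[...,:2]-[.563,-.218]
l=r@a;t=r@n
for lo,hi in ((.122,.143),(.15,.172)):
    k=(H>lo)&(H<hi)&(l>.068)&(l<.112)&(abs(t)<.03); v=t[k]; print(lo,len(v),np.histogram(v,bins=np.arange(-.03,.031,.003))[0])
```

```text
rim 3060 [ 0.564  -0.2166] [ 0.5642 -0.217   0.0633]
0.14073832778080325
lid [ 0.5632 -0.2173] [ 0.551  -0.1853  0.0295]
0.122 77 [ 0  0  0  4  4 11  0  0  0  0  0  0  0  0  5 14 37  2  0  0]
0.15 101 [ 0  0  0  0  0  0  0  5 15 19  9 39 14  0  0  0  0  0  0  0]
```

Request:
{"method": "step_arm", "body": {"deltas": [[0.0004,0.0006,0.005,0,0,0],[0,0,0.005,0,0,0],[0,0,0.004,0,0,0],[0,0,0.002,0,0,0],[0,0,0,0,0,0]]}}

```text
time_s: 13.3
ee_pos: [0.5628, -0.2179, 0.2085]
tcp_rot: [[-0.36, 0.933, -0.001], [0.933, 0.36, 0.0], [0.0, -0.0, -1.0]]
force: [-1.0, 0.6, -1.1]
grip_width: 0.412
grip_force: 60.8
```

Request:
{"method": "step_arm", "body": {"deltas": [[0,0,0.001,0,0,0],[0,0,0.001,0,0,0],[0,0,0.001,0,0,0],[0,0,0.001,0,0,0],[0,0,0.001,0,0,0],[0,0,0.001,0,0,0],[0,0,0,0,0,0]]}}

```text
time_s: 13.88
ee_pos: [0.5631, -0.218, 0.2047]
tcp_rot: [[-0.36, 0.933, 0.002], [0.933, 0.36, -0.001], [-0.001, 0.001, -1.0]]
force: [-3.5, 2.0, 6.1]
grip_width: 0.413
grip_force: 61.8
```

Request:
{"method": "step_arm", "body": {"deltas": [[0,0,0.001,0,0,0],[0,0,0.001,0,0,0],[0,0,0.001,0,0,0],[0,0,0.001,0,0,0],[0,0,0.001,0,0,0],[0,0,0,0,0,0]]}}

```text
time_s: 14.38
ee_pos: [0.5631, -0.218, 0.1997]
tcp_rot: [[-0.36, 0.933, 0.002], [0.933, 0.36, -0.001], [-0.001, 0.002, -1.0]]
force: [-3.1, 2.5, 6.5]
grip_width: 0.412
grip_force: 61.9
```

Request:
{"method": "step_arm", "body": {"deltas": [[0,0,0.001,0,0,0],[0,0,0.001,0,0,0],[0,0,0.001,0,0,0],[0,0,0.001,0,0,0],[0,0,0,0,0,0]]}}

```text
time_s: 14.8
ee_pos: [0.5631, -0.218, 0.1958]
tcp_rot: [[-0.36, 0.933, 0.002], [0.933, 0.36, -0.001], [-0.001, 0.002, -1.0]]
force: [-2.7, 2.0, 6.6]
grip_width: 0.41
grip_force: 62.0
```

Seal sliding at steady force; continue until the stop.

Request:
{"method": "step_arm", "body": {"deltas": [[0,0,0.001,0,0,0],[0,0,0.001,0,0,0],[0,0,0,0,0,0]]}}

```text
time_s: 15.05
ee_pos: [0.563, -0.218, 0.1953]
tcp_rot: [[-0.36, 0.933, 0.003], [0.933, 0.36, -0.001], [-0.002, 0.002, -1.0]]
force: [-6.7, 2.7, 15.4]
grip_width: 0.412
grip_force: 63.0
```

Request:
{"method": "step_arm", "body": {"deltas": [[0,0,0.001,0,0,0],[0,0,0.0005,0,0,0],[0,0,0,0,0,0]]}}

```text
time_s: 15.3
ee_pos: [0.563, -0.218, 0.1952]
tcp_rot: [[-0.36, 0.933, 0.004], [0.933, 0.36, -0.002], [-0.003, 0.003, -1.0]]
force: [-9.6, 3.9, 25.3]
grip_width: 0.41
grip_force: 64.1
```

The seal is on its stop: force rises while z stays put. I'll release, rise and check.

Request:
{"method": "step_arm", "body": {"deltas": [[0,0,0,0,0,0],[0,0,0,0,0,0],[0,0,0,0,0,0],[0,0,0,0,0,0],[0,0,0,0,0,0]], "gripper": 75}}

```text
time_s: 15.72
ee_pos: [0.5631, -0.218, 0.1904]
tcp_rot: [[-0.36, 0.933, -0.0], [0.933, 0.36, 0.0], [0.0, -0.0, -1.0]]
force: [0.2, 0.1, -0.1]
grip_width: 0.751
grip_force: 0.0
```

Request:
{"method": "step_arm", "body": {"deltas": [[0,0,-0.01,0,0,0],[0,0,-0.015,0,0,0],[0,0,-0.02,0,0,0],[0,0,-0.025,0,0,0],[-0.01,0,-0.03,0,0,0],[-0.02,0,-0.03,0,0,0],[-0.03,0,-0.02,0,0,0],[0,0,0,0,0,0]]}}

```text
time_s: 16.38
ee_pos: [0.5864, -0.2777, 0.3455]
tcp_rot: [[-0.358, 0.934, 0.007], [0.934, 0.358, -0.004], [-0.006, 0.005, -1.0]]
force: [-0.2, -0.6, -0.5]
grip_width: 0.751
grip_force: 0.0
```

Run:
```python
from h import *
a=grab('wrist');b=grab('scene');s=ctrl.read_state();print(s['ee_pos'],s['force'])
p,d,K,T=a;P=pts(d,K,T);H=P[...,2]
e=np.hypot(P[...,0]-.5635,P[...,1]+.217)
k=(d>0)&(e>.028)&(e<.053)&(abs(H-.11)<.02); q=P[k]; A=np.c_[q[:,:2]-[.5635,-.217],np.ones(len(q))]; print('disc plane',np.linalg.lstsq(A,q[:,2],rcond=None)[0],len(q))
k=(e>.061)&(e<.065)&(abs(H-.11)<.01); print('rim z',np.median(H[k]),k.sum())
k=(e<.015); print('knob top',np.median(H[k]))
cv2.imwrite('pics/w7.png',np.vstack([a[0],cv2.copyMakeBorder(cv2.resize(b[0][180:280,200:380],(360,200)),0,0,0,280,0)])[...,::-1])
```

```text
[ 0.58511172 -0.27495072  0.34136531] [ 0.20942399 -0.54562906 -0.35932358]
disc plane [0.00144763 0.00060846 0.11072096] 7432
rim z 0.11058681874689079 1851
knob top 0.15573575090057873
```

View pics/w7.png

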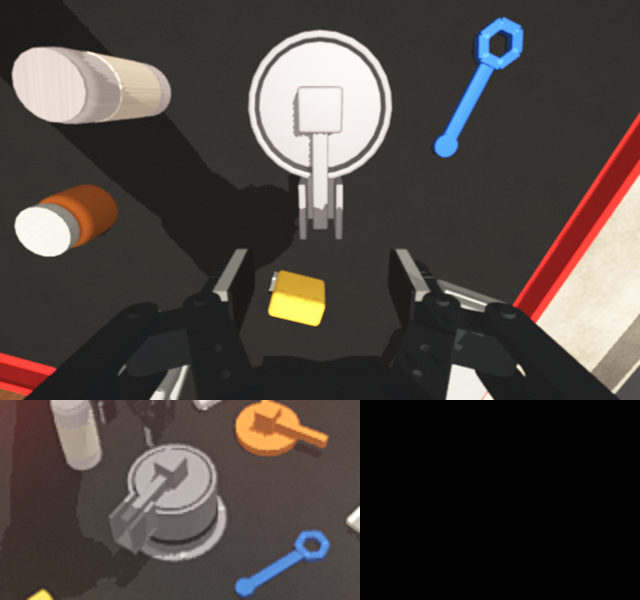

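The lid is seated level and flush: disc at 110.7 mm against the rim at 110.6 mm. The tongue lies between the cheeks at (320,200), and the gripper is clear.

```bash
python3 -c "
from workcell import ctrl
print(ctrl.job_done())"
```

```text
the job is handed in; nothing more can be done
None
```

The job is handed in: I drew the lid out and let it go flat clear of the rack, then took it again and pressed it home, level and flush with the canister rim with its tongue between the cheeks, at about 16 s of the 58 s allowed.

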